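# Empty the chestnut tray from under the riser

### The job

Draw the yellow tray of chestnuts level along the table out from under the riser without forcing it, tip it over the white tub so that all three chestnuts slide off into the tub, then slide the empty tray all the way home into the bay it came from. Leave the blue tray, the tub, the jars and everything else where they stand.

Things in the scene. Friction and masses are not known exactly. Their poses are not given: they have to be found in the camera images.
- tray: yellow scoop tray with the chestnuts: floor 130 (x) by 90 (y) mm, 3 mm thick; walls 30 mm high on its -x, +x and -y sides, the +y side open (no lip) for pouring; handle at -x. Origin: centre of the underside, z up; 0.11 to 0.23 kg. Stands on the table in either bay of the riser, its x along the riser's x, handle out at the front, 2 mm short of the back wall
- tray_grip (a point): a point to grip on the tray's black bar handle, 115 mm from the tray origin along its -x, 32 mm above the tray's underside. The bar is 16 mm wide (tray's y), 12 to 38 mm high, and runs straight out from the -x wall at x = -65 to x = -142 mm; grip from above, fingers closing along the tray's y
- riser: fixed low plywood riser, clear top 72 mm high, two bays open to its -x: each 100 mm wide, 64 mm high, centred at y = +56 and -56 mm, from x = -70 mm (front edge) to the back wall at x = +70; 12 mm walls, 236 mm wide in all; no floor, trays slide on the table. Origin under its middle at table height. A tray at home has its origin at x = +3 mm (+5 touches the back)
- tub: the white open plastic tub to be filled, loose: outside 150 (its x) by 210 (its y) mm, 65 mm high, walls 4 mm. Origin: centre of the underside, z up; 0.35 kg
- chestnut0: a chestnut, dark brown, domed, 26 mm across and 20 mm high with a flat underside 20 mm across, about 15 g, standing loose in the yellow tray. Origin: centre of its underside. It begins to slide when the tray is tipped by 25 to 36 degrees, depending on friction
- chestnut1: a chestnut, dark brown, domed, 26 mm across and 20 mm high with a flat underside 20 mm across, about 15 g, standing loose in the yellow tray. Origin: centre of its underside. It begins to slide when the tray is tipped by 25 to 36 degrees, depending on friction
- chestnut2: a chestnut, dark brown, domed, 26 mm across and 20 mm high with a flat underside 20 mm across, about 15 g, standing loose in the yellow tray. Origin: centre of its underside. It begins to slide when the tray is tipped by 25 to 36 degrees, depending on friction
- cork_tray: a second tray of the same shape in blue, with three corks stuck in it, home in the other bay: to be left alone. Origin as for the yellow tray
- grain_jar: glass jar standing on the riser's top, 64 mm across, 97 mm high; origin under its centre
- bean_jar: the other glass jar on the riser's top, 64 mm across, 97 mm high; origin under its centre
- small_jar: small glass jar on the table, 52 mm across, 82 mm high; origin under its centre
- tin: steel tin on the table, 74 mm across, 100 mm high; origin under its centre
- glue: white glue bottle on the table, 36 mm across, 100 mm high; origin under its centre
- tape: cardboard tape roll lying flat, 70 mm across, 20 mm high; origin under its centre

How it is judged:
By the outcome, as a careful person would: the job done as asked, in the order asked, and still so for the second after the job is handed in, with the robot touching nothing.
It also fails if it takes over 54 s, if anything falls off the work surface, if the arm or the gripper's body presses on something with over 40 N, if the wrist force passes 120 N, or if a joint passes its speed limit or range.

### The arm

A 6-joint arm with a two-finger parallel gripper is mounted at the origin on the work surface. World frame = base frame: x ahead of the robot, y to its left, z up, the work surface at z = 0. Lengths are in m, angles in rad, forces in N, time in s.
With the tool pointing down it reaches from about 0.375 to 0.975 m from the base axis. Payload 3.8 kg.
Tool frame: the origin (TCP) lies at the very end of the fingers, on their centre line; the grasp point (between the pads) lies 19 mm behind it; z points along the fingers, y is the line along which they close (so a half turn about z gives the same grasp; the last joint's range is limited). The gripper opens to 85 mm and grips with 20 to 120 N. Pads are 22 mm wide; open, the fingers measure 114 mm over their backs; the gripper's body (76 mm by 85 mm) begins 54 mm behind the grasp point. The pads swing forward as they close: fully open they stand 13 mm farther back than shut.
Start: joints at [-1.232, 0.264, 1.604, -0, 1.274, -0.037], TCP at [0.248, -0.628, 0.231] pointing down, gripper open.
Joint ranges: [-2.63, 2.63], [-0.94, 2.18], [0.31, 2.57], [-1.31, 4.45], [0, 2.66], [-2.55, 2.55]. Speed limits (rad/s): [2.57, 2.57, 3.14, 3.14, 3.14, 3.14].

### API

Orientations are given as a rotation vector (axis times angle).
In Python, from workcell import bot, vision gives the robot as it stands. The module is installed in compiled form; this text tells all that it offers.
- The arm moves only by the tool play_rows, never from a script. Its argument "moves" is a list that holds one entry, the list of rows, each a list of 7 numbers: the turn, a rotation vector about the tool's x, y, z as a fraction of full scale, then the shift along the tool's x, y, z as a fraction of full scale, then the finger opening in mm, from 0 to 85.4. In form: [[[ax, ay, az, x, y, z, jaw], ...]]. A call has 1 to 5 rows; each row shifts and turns the commanded pose from where the row before left it, along the tool's axes as they then stand; what a row does not reach is not made up. Full scale, the value 1, is 0.1 m for a shift and 0.5 rad for a turn. A row lasts 1/12 s, in which the tool goes at most 41.7 mm and 7.16 degrees, less where a joint would pass 70% of its speed; a pose out of reach is approached as far as the arm can. A call with a number of a shift or a turn outside -1 to 1 is refused whole. A call with a gripper value outside its range is refused whole. The fingers move at their own pace and stop on an object; "newtons" is the grip in N (left out, the last holds). Time passes only in rows, so rows that do not move let the fingers close. It gives the time, the measured TCP pose, the force, the opening and the grip force at its end, in the units of the state.
- bot.read_state(): the state, without advancing time (a new reading comes with each control period).
- vision.read_camera(name): name is "scene" or "top"; returns a dict with "image" (480x640x3 uint8, red, green, blue), "depth" (480x640 float32, m along the optical axis (not along the pixel's ray), 0 where there is no reading), "K" (3x3 intrinsics, pixels), "R" (3x3) and "t" (3): a world point X has camera coordinates R X + t. Camera axes: x right, y down, z forward; pixel columns grow to the right and rows downward; lengths in m; the calibration is good to about 2 mm. A picture is of the moment at which its call begins.
- bot.finish_job(): hands the job in; it is judged then, once.
The state is a dict: "time": time; "q": joint angles; "joint_vel": joint speeds; "joint_torque": joint torques, N m; "tool_pos": TCP position; "tcp_rot": TCP orientation; "wrist_force": force on the tool from outside, world axes, zero at the start; "torque": the same for the moment, N m; "width": opening from 0.0 (shut) to 1.0 (fully open); "grip_force": force on a finger pad.
Only numpy, scipy, OpenCV 4.12 (cv2) and the standard library are available. Lean on these libraries where they do the work, as an engineer would, in place of code of your own. Each camera call takes 0.05 s, during which the arm holds its last target. There are 200 camera calls.

## Working session

There is one attempt and no reset: what is moved stays moved. The work goes in short steps, Python scripts to look and compute and a tool call to move; the robot and the scene stay as the last step left them, time stands still between calls to the robot, and variables do not carry over. Pictures are saved under pics/ and viewed, at most 10 in all, crops included, and the job is handed in when it is done.

Besides the shell and the picture viewer there is one more tool, called by a JSON object that holds its "op" and its "data". play_rows: Moves the arm, as the interface text tells. Its arguments: {"type":"object","properties":{"moves":{"type":"array","items":{"type":"array","items":{"type":"array","items":{"type":"number"}}}},"newtons":{"type":"number"}},"required":["moves"]}

```bash
mkdir -p pics
python3 - <<'E'
from workcell import bot, vision
import cv2,numpy as np
for n in("scene","top"):
    c=vision.read_camera(n); cv2.imwrite(f"pics/{n}0.png",c["image"][:,:,::-1]); np.savez(f"{n}0.npz",**c)
    print(n,c["K"].tolist(),(-c["R"].T@c["t"]).round(3),c["R"].round(2).tolist())
s=bot.read_state();print(s)
E
```

```text
scene [[506.7935285055742, 0.0, 309.62144332541584], [0.0, 506.7935285055742, 238.34156271290803], [0.0, 0.0, 1.0]] [ 1.102 -0.585  0.794] [[0.73, 0.69, 0.02], [0.48, -0.49, -0.72], [-0.49, 0.54, -0.69]]
top [[495.73332062211233, 0.0, 312.2924409439082], [0.0, 495.73332062211233, 231.67775646850723], [0.0, 0.0, 1.0]] [ 0.473 -0.028  1.25 ] [[-0.0, -1.0, 0.0], [-1.0, 0.0, -0.09], [0.09, -0.0, -1.0]]
{'time': 0.1, 'q': array([-1.23188831e+00,  2.64698742e-01,  1.60529973e+00, -2.99852382e-05,
        1.27374837e+00, -3.68914032e-02]), 'joint_vel': array([ 0.00033295, -0.00332494, -0.00353327,  0.00083158, -0.00131287,
       -0.00023378]), 'joint_torque': array([ 3.53634105e-04, -5.16709507e+01, -3.68588841e+01, -3.46964825e-06,
        6.32298645e-03,  6.16702721e-06]), 'tool_pos': array([ 0.24749465, -0.62722826,  0.23003882]), 'tcp_rot': array([-3.08420604e+00, -5.86453468e-01,  5.53176352e-04]), 'wrist_force': array([-0.14429851, -0.32436791,  0.61918616]), 'torque': array([0.02146468, 0.02379569, 0.02264992]), 'grip_force': 0.0, 'width': 0.9984052837010806}
```

View pics/scene0.png

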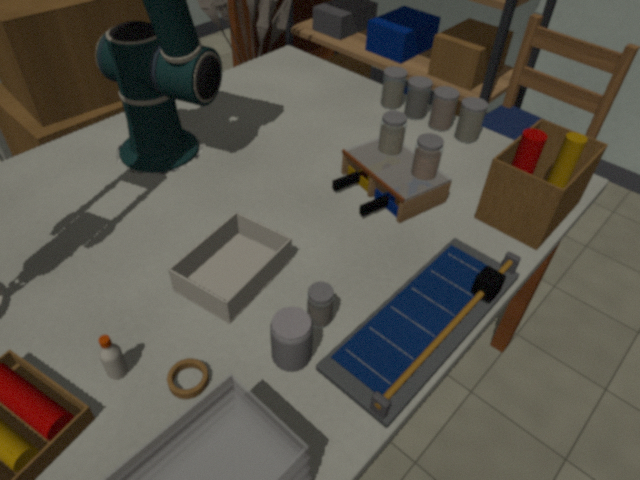

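View pics/top0.png

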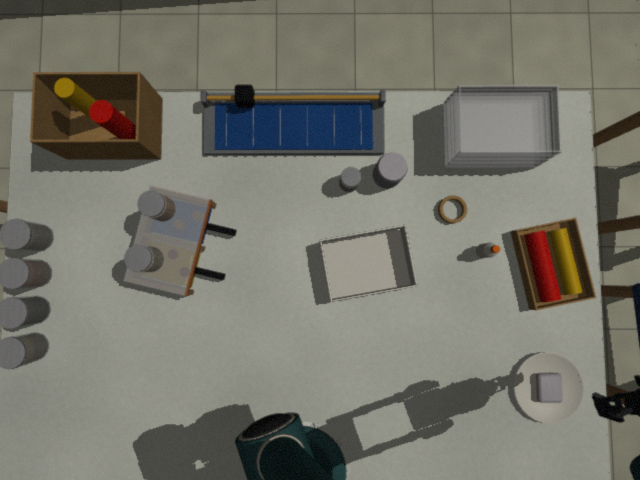

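The top view shows the riser at about (170,240), with its bays facing image right. The handles end at about (236,233) for blue and (225,277) for yellow. The tub is at about (362,265). In the scene view the yellow tray is in the bay nearer the robot. Next I'll measure with depth.

```bash
cat > h.py <<'E'
import numpy as np,cv2
def cloud(c):
    v,u=np.mgrid[:480,:640]; d=c["depth"]; K=c["K"]
    p=np.stack([(u-K[0,2])/K[0,0]*d,(v-K[1,2])/K[1,1]*d,d],-1)
    return (p-c["t"])@c["R"]
def ray(c,uv,z):
    d=c["R"].T@np.linalg.inv(c["K"])@[uv[0],uv[1],1]; o=-c["R"].T@c["t"]; return o+d*(z-o[2])/d[2]
def rect(P): 
    (cx,cy),(w,h),a=cv2.minAreaRect((P[:,:2]*1000).astype(np.float32)); return np.round([cx,cy,w,h,a],1)
E
python3 - <<'E'
from h import *
c=dict(np.load("top0.npz")); P=cloud(c); I=c["image"].astype(int)
def box(u0,v0,u1,v1):
    m=np.zeros((480,640),bool); m[v0:v1,u0:u1]=1; return m&(c["depth"]>0)
m=box(105,180,218,305)&(abs(P[...,2]-.072)<.006); print("riser",m.sum(),rect(P[m]),np.median(P[m][:,2]))
m=box(300,220,425,310)&(abs(P[...,2]-.065)<.008); print("tub",m.sum(),rect(P[m]),np.median(P[m][:,2]))
for n,b in(("blue",(205,218,245,245)),("yel",(190,262,232,290))):
    m=box(*b)&(I.max(-1)<45)&(abs(P[...,2]-.038)<.01)
    print(n,m.sum(),rect(P[m]),np.median(P[m][:,2]),P[m][:,:2].min(0),P[m][:,:2].max(0))
for n,b in(("jars",(120,180,180,280)),("smalls",(330,145,415,195))):
    m=box(*b)&(P[...,2]>(.08 if n!="jars" else .155)-.02)
    k,l=cv2.connectedComponents(m.astype(np.uint8))
    for i in range(1,k):
        if (l==i).sum()>40: print(n,P[l==i].min(0).round(3),P[l==i].max(0).round(3))
s=dict(np.load("scene0.npz"));S=cloud(s);J=s["image"].astype(int)
v,u=np.mgrid[:480,:640]
R=(u>320)&(u<470)&(v>140)&(v<225)
hsv=cv2.cvtColor(s["image"],cv2.COLOR_RGB2HSV)
m=R&(J.max(-1)<45)&(abs(S[...,2]-.038)<.006)
k,l=cv2.connectedComponents(m.astype(np.uint8))
for i in range(1,k):
    if (l==i).sum()>15: print("scene handle",(l==i).sum(),rect(S[l==i]))
for n,a,b in(("yellow",18,35),("blue",100,125)):
    m=R&(hsv[...,0]>a)&(hsv[...,0]<b)&(hsv[...,1]>170)&(s["depth"]>0); print(n,m.sum(),np.median(S[m],0).round(3))
E
```

```text
riser 4727 [555.4 315.8 156.5 236.4  76.4] 0.07282129942587025
tub 566 [ 500.1 -160.9  150.1  210.9   10. ] 0.06540720624104823
blue 165 [583.4 198.7  72.1  13.6  76.3] 0.038709916497970655 [0.56903073 0.16269253] [0.59831005 0.23335223]
yel 178 [475.  224.7  72.1  14.9  75.9] 0.03888672136486325 [0.46117629 0.18853493] [0.49045412 0.26036117]
jars [0.598 0.295 0.135] [0.661 0.356 0.176]
jars [0.478 0.321 0.135] [0.54  0.383 0.175]
smalls [ 0.689 -0.254  0.06 ] [ 0.762 -0.18   0.107]
smalls [ 0.68  -0.146  0.06 ] [ 0.728 -0.095  0.089]
scene handle 139 [480.8 226.1  79.4  18.7  74.3]
scene handle 157 [588.2 200.4  77.8  18.2  74.7]
yellow 183 [0.495 0.262 0.02 ]
blue 193 [0.597 0.235 0.021]
```

{"op": "play_rows", "data": {"moves": [[[0,0,-0.12,0.4,0,0,60],[0,0,-0.12,0.4,0,0,60],[0,0,-0.12,0.4,0,0,60],[0,0,-0.12,0.4,0,0,60],[0,0,-0.12,0.4,0,0,60]]], "newtons": 100}}

```text
time: 0.52
tool_pos: [0.4242, -0.5321, 0.2305]
tcp_rot: [-2.962, -1.045, 0.0]
wrist_force: [-0.1, -0.1, -0.7]
width: 0.704
grip_force: 0.0
```

{"op": "play_rows", "data": {"moves": [[[0,0,-0.12,0.4,0,0,60],[0,0,-0.12,0.4,0,0,60],[0,0,-0.12,0.4,0,0,60],[0,0,-0.12,0.4,0,0,60],[0,0,-0.12,0.4,0,0,60]]]}}

```text
time: 0.93
tool_pos: [0.5636, -0.3891, 0.2305]
tcp_rot: [-2.772, -1.476, 0.001]
wrist_force: [0.6, 0.0, -0.3]
width: 0.703
grip_force: 0.0
```

{"op": "play_rows", "data": {"moves": [[[0,0,-0.12,0.4,0,0,60],[0,0,-0.12,0.4,0,0,60],[0,0,-0.12,0.4,0,0,60],[0,0,-0.12,0.4,0,0,60],[0,0,-0.12,0.4,0,0,60]]]}}

```text
time: 1.35
tool_pos: [0.6541, -0.2116, 0.2305]
tcp_rot: [-2.52, -1.874, 0.001]
wrist_force: [0.3, 0.1, -1.0]
width: 0.705
grip_force: 0.0
```

```bash
cat > d.py <<'E'
# delta from present pose to a target: x y z (m), tool-y yaw deg, tilt deg about tool x (negative pours)
import sys,numpy as np
from scipy.spatial.transform import Rotation as Ro
from workcell import bot
def target(yaw,tilt):
    a=np.radians(yaw); y=np.array([np.cos(a),np.sin(a),0]); z=np.array([0,0,-1.]); 
    return Ro.from_matrix(np.c_[np.cross(y,z),y,z])*Ro.from_rotvec([np.radians(tilt),0,0])
if __name__=="__main__":
    x,y,z,yaw,tilt=map(float,sys.argv[1:6]); s=bot.read_state(); R=Ro.from_rotvec(s["tcp_rot"])
    print("t",s["time"],"pos",s["tool_pos"].round(4),"q",s["q"].round(2),"F",s["wrist_force"].round(1),"w",round(s["width"]*85.4,1),"g",round(s["grip_force"],1))
    print("shift (scale .1m)",(R.inv().apply(np.array([x,y,z])-s["tool_pos"])/.1).round(3),"turn (scale .5)",((R.inv()*target(yaw,tilt)).as_rotvec()/.5).round(3))
E
python3 d.py 0.473 0.2135 0.1 -13.7 0
```

```text
t 1.35 pos [ 0.6541 -0.2116  0.2305] q [-0.35  0.29  1.57  0.    1.28 -0.06] F [ 0.3  0.1 -1. ] w 60.2 g 0.0
shift (scale .1m) [ 3.549 -2.958  1.307] turn (scale .5) [-0.002 -0.    -0.106]
```

{"op": "play_rows", "data": {"moves": [[[0,0,0,0.3,-0.25,0.1,50],[0,0,0,0.3,-0.25,0.1,50],[0,0,0,0.3,-0.25,0.1,50],[0,0,0,0.3,-0.25,0.1,50],[0,0,0,0.3,-0.25,0.1,50]]]}}

```text
time: 1.77
tool_pos: [0.5762, -0.032, 0.1802]
tcp_rot: [-2.523, -1.87, 0.001]
wrist_force: [0.3, -0.2, -0.1]
width: 0.583
grip_force: 0.0
```

{"op": "play_rows", "data": {"moves": [[[0,0,0,0.3,-0.25,0.1,50],[0,0,0,0.3,-0.25,0.1,50],[0,0,0,0.3,-0.25,0.1,50],[0,0,0,0.3,-0.25,0.1,50],[0,0,0,0.3,-0.25,0.1,50]]]}}

```text
time: 2.18
tool_pos: [0.5002, 0.1476, 0.1305]
tcp_rot: [-2.524, -1.87, 0.001]
wrist_force: [-0.5, 0.8, 0.5]
width: 0.582
grip_force: 0.0
```

{"op": "play_rows", "data": {"moves": [[[0,0,0,0.3,-0.25,0.1,50],[0,0,0,0.25,-0.2,0.1,50],[0,0,-0.106,0,0,0,50],[0,0,0,0,0,0,50]]]}}

```text
time: 2.52
tool_pos: [0.4725, 0.2133, 0.1099]
tcp_rot: [-2.468, -1.943, 0.004]
wrist_force: [-0.2, 0.6, 0.9]
width: 0.585
grip_force: 0.0
```

```bash
python3 d.py 0.473 0.2135 0.013 -13.7 0
```

```text
t 2.5167 pos [0.4725 0.2133 0.1099] q [0.38 0.08 2.06 0.   1.01 0.61] F [-0.2  0.6  0.9] w 50.0 g 0.0
shift (scale .1m) [0.005 0.006 0.969] turn (scale .5) [-0.004  0.003  0.005]
```

{"op": "play_rows", "data": {"moves": [[[0,0,0,0,0,0.3,50],[0,0,0,0,0,0.3,50],[0,0,0,0,0,0.26,50],[0,0,0,0,0,0.1,50],[0,0,0,0,0,0,50]]]}}

```text
time: 2.93
tool_pos: [0.4723, 0.2102, 0.0125]
tcp_rot: [-2.474, -1.934, 0.009]
wrist_force: [-0.2, -0.2, -0.1]
width: 0.588
grip_force: 0.0
```

{"op": "play_rows", "data": {"moves": [[[0,0,0,0,0,0,30],[0,0,0,0,0,0,22],[0,0,0,0,0,0,18],[0,0,0,0,0,0,16],[0,0,0,0,0,0,14]]], "newtons": 30}}

```text
time: 3.35
tool_pos: [0.476, 0.2124, 0.0171]
tcp_rot: [2.472, 1.937, 0.005]
wrist_force: [-0.2, -0.8, 5.3]
width: 0.18
grip_force: 30.8
```

```bash
python3 d.py 0.473 0.2135 0.013 -13.7 0
```

```text
t 3.35 pos [0.476  0.2124 0.0171] q [ 0.37  0.21  2.11 -0.    0.82  0.61] F [-0.2 -0.8  5.3] w 15.3 g 30.8
shift (scale .1m) [ 0.004 -0.031  0.041] turn (scale .5) [ 0.005 -0.003 -0.006]
```

{"op": "play_rows", "data": {"moves": [[[0,0,0,0,0,0,10],[0,0,0,0,0,0,10],[0,0,0,0,0,0,10],[0,0,0,0,0,0,10]]], "newtons": 90}}

```text
time: 3.68
tool_pos: [0.4759, 0.2123, 0.0172]
tcp_rot: [2.472, 1.937, 0.004]
wrist_force: [-1.6, -1.5, 8.4]
width: 0.168
grip_force: 87.7
```

```bash
python3 d.py 0.473 0.2135 0.013 -13.7 0
python3 - <<'E'
from workcell import vision
import cv2,numpy as np
im=[]
for n,b in(("scene",(300,110,480,240)),("top",(100,170,260,310))):
    c=vision.read_camera(n); u,v,U,V=b; im.append(cv2.resize(c["image"][v:V,u:U,::-1],(400,400)))
cv2.imwrite("pics/g1.png",np.hstack(im))
E
```

```text
t 3.6833 pos [0.4759 0.2123 0.0172] q [ 0.37  0.21  2.11 -0.    0.82  0.61] F [-1.6 -1.5  8.4] w 14.4 g 87.7
shift (scale .1m) [ 0.004 -0.031  0.042] turn (scale .5) [ 0.005 -0.003 -0.005]
```

View pics/g1.png

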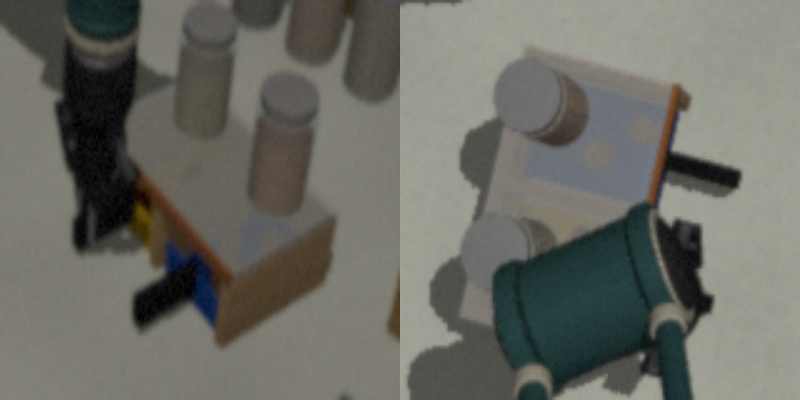

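The grip on the yellow handle looks good: the gripper is at the near bay and blue is untouched. I'll relieve the small preload, then draw the tray out.

{"op": "play_rows", "data": {"moves": [[[0,0,0,0,0.03,-0.03,10],[0,0,0,-0.04,0,0,10],[0,0,0,-0.06,0,0,10],[0,0,0,-0.1,0,0,10]]]}}

```text
time: 4.12
tool_pos: [0.4724, 0.1916, 0.0181]
tcp_rot: [-2.473, -1.938, 0.0]
wrist_force: [-0.6, 0.3, -1.2]
width: 0.169
grip_force: 87.9
```

```bash
python3 d.py 0.438 0.057 0.0172 -13.7 0
```

```text
t 4.1167 pos [0.4724 0.1916 0.0181] q [0.34 0.19 2.13 0.   0.82 0.58] F [-0.6  0.3 -1.2] w 14.4 g 87.9
shift (scale .1m) [-1.389 -0.012  0.008] turn (scale .5) [-0.    -0.    -0.004]
```

{"op": "play_rows", "data": {"moves": [[[0,0,0,-0.13,0,0,10],[0,0,0,-0.15,0,0,10],[0,0,0,-0.15,0,0,10],[0,0,0,-0.15,0,0,10],[0,0,0,-0.15,0,0,10]]]}}

```text
time: 4.53
tool_pos: [0.4542, 0.1193, 0.018]
tcp_rot: [-2.474, -1.936, 0.001]
wrist_force: [0.5, 0.4, -1.5]
width: 0.165
grip_force: 88.0
```

{"op": "play_rows", "data": {"moves": [[[0,0,0,-0.15,0,0,10],[0,0,0,-0.15,0,0,10],[0,0,0,-0.15,0,0,10],[0,0,0,-0.1,0,0,10],[0,0,0,-0.1,0,0,10]]]}}

```text
time: 4.95
tool_pos: [0.4387, 0.0565, 0.0181]
tcp_rot: [-2.474, -1.935, 0.001]
wrist_force: [0.8, 1.2, -1.0]
width: 0.164
grip_force: 88.0
```

```bash
python3 d.py 0.438 0.057 0.0172 -13.7 0
python3 - <<'E'
from workcell import vision
import cv2,numpy as np
im=[]
for n,b in(("scene",(250,110,450,260)),("top",(150,200,310,320))):
    c=vision.read_camera(n); u,v,U,V=b; im.append(cv2.resize(c["image"][v:V,u:U,::-1],(400,300)))
cv2.imwrite("pics/g2.png",np.hstack(im))
E
```

```text
t 4.95 pos [0.4387 0.0565 0.0181] q [0.07 0.07 2.27 0.   0.8  0.31] F [ 0.8  1.2 -1. ] w 14.0 g 88.0
shift (scale .1m) [ 0.003 -0.008  0.009] turn (scale .5) [-0.001  0.    -0.008]
```

View pics/g2.png

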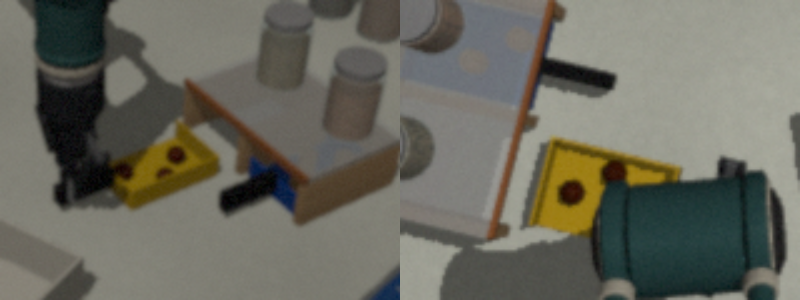

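The tray is clear of the riser, about 20 mm in front of it, with all three chestnuts in it and blue still home.

```bash
python3 - <<'E'
from d import *
tub=np.array([.500,-.161]);a=np.radians(10)
e=np.r_[tub+.035*np.array([np.cos(a),np.sin(a)]),.088]
for psi in(-13.7,-4):
  for th in(0,50): print(psi,th,(e-target(psi,-th).apply([.115,-.045,.0172])).round(4))
E
python3 d.py 0.438 0.057 0.14 -4 0
```

```text
-13.7 0 [ 0.551  -0.2773  0.1052]
-13.7 50 [ 0.5225 -0.2704  0.1335]
-4 0 [ 0.5713 -0.2728  0.1052]
-4 50 [ 0.5422 -0.2707  0.1335]
t 5.05 pos [0.4386 0.0563 0.0181] q [ 0.07  0.07  2.27 -0.    0.8   0.32] F [-0.5 -0.5 -0.4] w 14.1 g 88.0
shift (scale .1m) [ 0.005 -0.009 -1.219] turn (scale .5) [-0.002  0.001 -0.348]
```

{"op": "play_rows", "data": {"moves": [[[0,0,0,0,0,-0.1,10],[0,0,0,0,0,-0.25,10],[0,0,0,0,0,-0.3,10],[0,0,0,0,0,-0.3,10],[0,0,0,0,0,-0.25,10]]]}}

```text
time: 5.47
tool_pos: [0.4399, 0.0584, 0.1408]
tcp_rot: [2.472, 1.938, 0.002]
wrist_force: [0.6, -0.9, -3.4]
width: 0.161
grip_force: 88.1
```

```bash
python3 d.py 0.55 -0.271 0.15 -4 0
python3 - <<'E'
from workcell import vision
from h import *
c=vision.read_camera("top"); P=cloud(c); h=cv2.cvtColor(c["image"],cv2.COLOR_RGB2HSV)
m=(h[...,0]>18)&(h[...,0]<35)&(h[...,1]>170)&(c["depth"]>0); m[:,:190]=0; m[:200]=0;m[:,330:]=0
Q=P[m];print(m.sum(),rect(Q)); A=np.c_[Q[:,:2],np.ones(len(Q))]; f=Q[:,2]<np.median(Q[:,2])+.006
print("floor z",np.median(Q[:,2]),"plane",np.linalg.lstsq(A[f],Q[f,2],rcond=None)[0])
E
```

```text
t 5.4667 pos [0.4399 0.0584 0.1408] q [ 0.08 -0.1   2.18  0.    1.07  0.32] F [ 0.6 -0.9 -3.4] w 13.8 g 88.1
shift (scale .1m) [-2.936  1.855 -0.092] turn (scale .5) [ 0.002 -0.001 -0.343]
1147 [456.9 166.5 188.4 101.2  75.6]
floor z 0.12699906678610803 plane [-0.02211588 -0.07869844  0.15109306]
```

{"op": "play_rows", "data": {"moves": [[[0,0,0,-0.1,0.06,0,10],[0,0,0,-0.2,0.13,0,10],[0,0,0,-0.25,0.15,-0.02,10],[0,0,0,-0.25,0.16,-0.02,10],[0,0,0,-0.25,0.16,-0.02,10]]], "newtons": 118}}

```text
time: 5.93
tool_pos: [0.4788, -0.0604, 0.1447]
tcp_rot: [2.471, 1.939, 0.0]
wrist_force: [0.3, 0.3, -2.3]
width: 0.159
grip_force: 115.4
```

{"op": "play_rows", "data": {"moves": [[[0,0,0,-0.25,0.16,-0.02,10],[0,0,0,-0.25,0.16,-0.02,10],[0,0,0,-0.25,0.16,0,10],[0,0,0,-0.25,0.16,0,10],[0,0,0,-0.25,0.16,0,10]]]}}

```text
time: 6.35
tool_pos: [0.5268, -0.2013, 0.1485]
tcp_rot: [-2.473, -1.938, -0.0]
wrist_force: [-0.5, 0.8, -3.1]
width: 0.159
grip_force: 115.4
```

{"op": "play_rows", "data": {"moves": [[[0,0,0,-0.25,0.16,0,10],[0,0,0,-0.25,0.16,0,10],[0,0,0,-0.13,0.08,0,10],[0,0,-0.17,0,0,0,10],[0,0,-0.17,0,0,0,10]]]}}

```text
time: 6.77
tool_pos: [0.5504, -0.2717, 0.1481]
tcp_rot: [-2.296, -2.143, -0.0]
wrist_force: [-0.3, 0.5, -2.6]
width: 0.162
grip_force: 115.3
```

```bash
python3 d.py 0.55 -0.271 0.15 -4 0
python3 - <<'E'
from workcell import vision
import cv2,numpy as np
im=[]
for n,b in(("scene",(150,100,390,340)),("top",(280,150,480,350))):
    c=vision.read_camera(n); u,v,U,V=b; im.append(cv2.resize(c["image"][v:V,u:U,::-1],(400,400)))
cv2.imwrite("pics/g3.png",np.hstack(im))
E
```

```text
t 6.7667 pos [ 0.5504 -0.2717  0.1481] q [-0.5   0.21  1.82  0.    1.1  -0.43] F [-0.3  0.5 -2.6] w 13.9 g 115.3
shift (scale .1m) [ 0.007 -0.004 -0.019] turn (scale .5) [-0.001 -0.001  0.002]
```

View pics/g3.png

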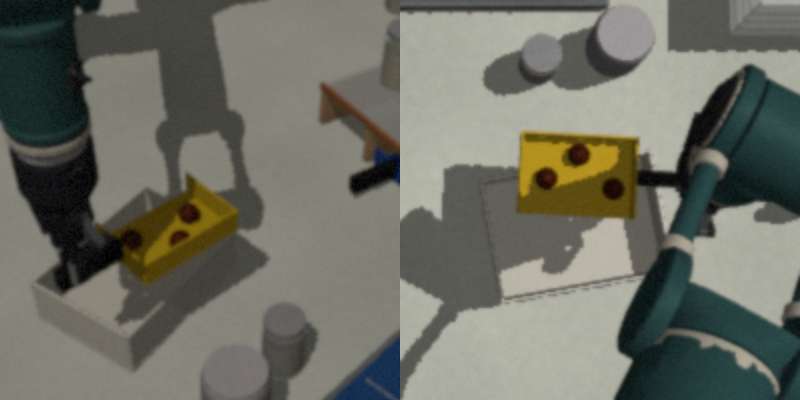

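Tray and all three chestnuts are over the tub, level enough. Now tipping.

{"op": "play_rows", "data": {"moves": [[[0,0,0,0,-0.08,0.12,10],[-0.15,0,0,0,0,0,10],[-0.2,0,0,0,0,0,10],[-0.2,0,0,0,0,0,10],[-0.15,0,0,0,0,0,10]]]}}

```text
time: 7.28
tool_pos: [0.5415, -0.2695, 0.1363]
tcp_rot: [2.097, 1.948, 0.349]
wrist_force: [-0.2, 1.0, -2.0]
width: 0.157
grip_force: 115.8
```

{"op": "play_rows", "data": {"moves": [[[-0.1,0,0,0,0,0,10],[-0.1,0,0,0,0,0,10],[-0.1,0,0,0,0,0,10],[-0.1,0,0,0,0,0,10],[-0.1,0,0,0,0,0,10]]]}}

```text
time: 7.7
tool_pos: [0.5419, -0.2696, 0.1366]
tcp_rot: [1.938, 1.801, 0.561]
wrist_force: [1.2, 1.2, -1.9]
width: 0.16
grip_force: 115.8
```

```bash
python3 d.py 0.542 -0.2707 0.1335 -4 -50
```

```text
t 7.7 pos [ 0.5419 -0.2696  0.1366] q [-0.7  -0.05  2.26  0.71  0.53 -1.17] F [ 1.2  1.2 -1.9] w 13.7 g 115.8
shift (scale .1m) [-0.011 -0.016  0.027] turn (scale .5) [-0.541  0.002 -0.006]
```

{"op": "play_rows", "data": {"moves": [[[-0.1,0,0,0,0,0,10],[-0.1,0,0,0,0,0,10],[-0.1,0,0,0,0,0,10],[-0.12,0,0,0,0,0,10],[-0.12,0,0,0,0,0,10]]]}}

```text
time: 8.12
tool_pos: [0.5424, -0.2701, 0.1373]
tcp_rot: [1.754, 1.631, 0.76]
wrist_force: [0.0, 0.3, -2.3]
width: 0.156
grip_force: 115.9
```

{"op": "play_rows", "data": {"moves": [[[0,0,0,0,0,0,10],[0,0,0,0,0,0,10],[0,0,0,0,0,0,10],[0,0,0,0,0,0,10]]]}}

```text
time: 8.45
tool_pos: [0.5429, -0.2708, 0.1374]
tcp_rot: [1.755, 1.635, 0.757]
wrist_force: [0.8, -0.4, -1.6]
width: 0.155
grip_force: 115.9
```

```bash
python3 d.py 0.542 -0.2707 0.1335 -4 -50
python3 - <<'E'
from workcell import vision
import cv2,numpy as np
im=[]
for n,b in(("scene",(150,100,390,340)),("top",(280,150,480,350))):
    c=vision.read_camera(n); u,v,U,V=b; im.append(cv2.resize(c["image"][v:V,u:U,::-1],(400,400)))
cv2.imwrite("pics/g4.png",np.hstack(im))
E
```

```text
t 8.45 pos [ 0.5429 -0.2708  0.1374] q [-0.8  -0.05  2.4   1.46  0.54 -1.97] F [ 0.8 -0.4 -1.6] w 13.3 g 115.9
shift (scale .1m) [ 0.    -0.036  0.018] turn (scale .5) [-0.009  0.003 -0.001]
```

View pics/g4.png

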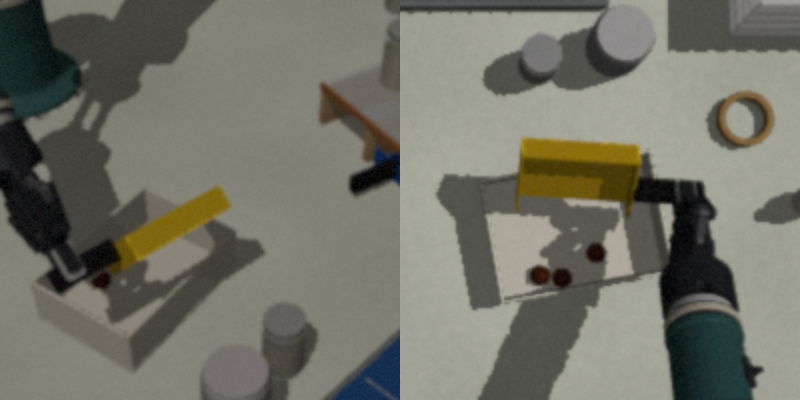

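All three chestnuts lie in the tub, at about (540,275), (562,278) and (596,252) in the crop, and the tray is empty. Now I'll level it and carry it back.

{"op": "play_rows", "data": {"moves": [[[0.2,0,0,0,0,-0.1,10],[0.2,0,0,0,0,-0.1,10],[0.2,0,0,0,0,0,10],[0.22,0,0,0,0,0,10],[0.22,0,0,0,0,0,10]]]}}

```text
time: 8.97
tool_pos: [0.5361, -0.2617, 0.1424]
tcp_rot: [1.975, 1.864, 0.535]
wrist_force: [0.2, 1.5, -3.2]
width: 0.161
grip_force: 115.9
```

{"op": "play_rows", "data": {"moves": [[[0.22,0,0,0,0,0,10],[0.22,0,0,0,0,0,10],[0.22,0,0,0,0,0,10],[0.04,0,0,0,0,0,10],[0,0,0,0,0,0,10]]]}}

```text
time: 9.38
tool_pos: [0.5394, -0.2612, 0.143]
tcp_rot: [2.173, 2.067, 0.235]
wrist_force: [0.2, -0.2, -1.9]
width: 0.158
grip_force: 115.9
```

```bash
python3 d.py 0.438 0.054 0.13 -13.7 0
```

```text
t 9.3833 pos [ 0.5394 -0.2612  0.143 ] q [-0.56  0.09  1.99  0.15  0.9  -0.6 ] F [ 0.2 -0.2 -1.9] w 13.5 g 115.9
shift (scale .1m) [ 3.096 -1.179 -0.044] turn (scale .5) [ 0.402 -0.081  0.377]
```

{"op": "play_rows", "data": {"moves": [[[0.134,-0.027,0.126,0,0,-0.1,10],[0.134,-0.027,0.126,0,0,-0.05,10],[0.134,-0.027,0.126,0,0,0,10],[0,0,0,0,0,0,10]]]}}

```text
time: 9.72
tool_pos: [0.5351, -0.2609, 0.1563]
tcp_rot: [-2.472, -1.935, -0.0]
wrist_force: [0.9, -0.5, -1.5]
width: 0.158
grip_force: 116.0
```

```bash
python3 d.py 0.438 0.054 0.14 -13.7 0
```

```text
t 9.7167 pos [ 0.5351 -0.2609  0.1563] q [-0.5   0.17  1.86  0.    1.11 -0.25] F [ 0.9 -0.5 -1.5] w 13.5 g 116.0
shift (scale .1m) [ 2.823 -1.699  0.171] turn (scale .5) [-0.004 -0.003 -0.007]
```

{"op": "play_rows", "data": {"moves": [[[0,0,0,0.2,-0.12,0,10],[0,0,0,0.3,-0.18,0.02,10],[0,0,0,0.3,-0.18,0.02,10],[0,0,0,0.3,-0.18,0.02,10],[0,0,0,0.3,-0.18,0.02,10]]]}}

```text
time: 10.13
tool_pos: [0.4834, -0.1035, 0.1472]
tcp_rot: [-2.469, -1.935, -0.001]
wrist_force: [1.5, 0.6, -1.9]
width: 0.155
grip_force: 115.9
```

{"op": "play_rows", "data": {"moves": [[[0,0,0,0.3,-0.18,0.02,10],[0,0,0,0.3,-0.18,0.02,10],[0,0,0,0.3,-0.18,0.02,10],[0,0,0,0.3,-0.18,0.03,10],[0,0,0,0.22,-0.14,0,10]]]}}

```text
time: 10.55
tool_pos: [0.4329, 0.0553, 0.1381]
tcp_rot: [-2.467, -1.936, 0.0]
wrist_force: [0.2, 0.3, -2.3]
width: 0.159
grip_force: 116.0
```

```bash
python3 d.py 0.438 0.054 0.02 -13.7 0
cat > m.py <<'E'
from workcell import vision
from h import *
c=vision.read_camera("top"); P=cloud(c); h=cv2.cvtColor(c["image"],cv2.COLOR_RGB2HSV)
m=(h[...,0]>18)&(h[...,0]<35)&(h[...,1]>170)&(c["depth"]>0); m[:,:190]=0; m[:200]=0;m[:,330:]=0
e=np.array([.237,.9715]); Q=P[m]; s=Q[:,:2]@e; l=Q[:,:2]@np.array([-.9715,.237])
for a in np.arange(s.min(),s.max(),.012):
    k=(s>=a)&(s<a+.012)
    if k.sum()>8: print("along %.3f z %.3f..%.3f lat %.3f..%.3f"%(a,*np.percentile(Q[k,2],[10,90]),l[k].min(),l[k].max()))
E
python3 m.py; python3 -c "
import numpy as np;e=np.array([.237,.9715]);n=np.array([-.9715,.237])
for p in((.5,.325),(.476,.2123),(.438,.054)):print(np.dot(p,e),np.dot(p,n))"
```

```text
t 10.55 pos [0.4329 0.0553 0.1381] q [ 0.07 -0.11  2.19  0.01  1.07  0.3 ] F [ 0.2  0.3 -2.3] w 13.6 g 116.0
shift (scale .1m) [-0.005  0.058  1.181] turn (scale .5) [-0.01  -0.007 -0.002]
along 0.206 z 0.123..0.491 lat -0.448..-0.434
along 0.218 z 0.121..0.502 lat -0.448..-0.398
along 0.230 z 0.122..0.127 lat -0.448..-0.426
along 0.242 z 0.120..0.127 lat -0.448..-0.423
along 0.254 z 0.122..0.128 lat -0.448..-0.420
along 0.266 z 0.121..0.126 lat -0.447..-0.422
along 0.278 z 0.121..0.127 lat -0.448..-0.391
along 0.290 z 0.121..0.127 lat -0.447..-0.360
along 0.302 z 0.122..0.127 lat -0.448..-0.360
along 0.314 z 0.121..0.127 lat -0.448..-0.360
along 0.326 z 0.122..0.150 lat -0.447..-0.359
along 0.338 z 0.149..0.152 lat -0.443..-0.362
0.4342375 -0.408725
0.31906144999999997 -0.4121189
0.156267 -0.41271900000000006
```

{"op": "play_rows", "data": {"moves": [[[-0.01,-0.007,-0.002,0,0.055,0.2,10],[0,0,0,0,0,0.3,10],[0,0,0,0,0,0.3,10],[0,0,0,0,0,0.3,10],[0,0,0,0,0,0.08,10]]]}}

```text
time: 11.02
tool_pos: [0.4359, 0.051, 0.0173]
tcp_rot: [-2.47, -1.938, 0.011]
wrist_force: [-9.4, -8.2, 16.7]
width: 0.155
grip_force: 118.9
```

{"op": "play_rows", "data": {"moves": [[[0,0,0,0,0,0,10],[0,0,0,0,0,0.015,10],[0,0,0,0,0,0,10]]]}}

```text
time: 11.27
tool_pos: [0.4429, 0.0515, 0.0217]
tcp_rot: [2.469, 1.935, 0.002]
wrist_force: [0.6, 0.3, -1.3]
width: 0.159
grip_force: 116.0
```

```bash
python3 d.py 0.4759 0.2123 0.0172 -13.7 0;python3 m.py
python3 - <<'E'
from workcell import vision
import cv2,numpy as np
im=[]
for n,b in(("scene",(250,110,450,260)),("top",(150,200,310,320))):
    c=vision.read_camera(n); u,v,U,V=b; im.append(cv2.resize(c["image"][v:V,u:U,::-1],(400,300)))
cv2.imwrite("pics/g5.png",np.hstack(im))
E
```

```text
t 11.2667 pos [0.4429 0.0515 0.0217] q [ 0.06  0.07  2.26 -0.    0.8   0.31] F [ 0.6  0.3 -1.3] w 13.6 g 116.0
shift (scale .1m) [ 1.64  -0.064  0.043] turn (scale .5) [ 0.009  0.003 -0.004]
along 0.208 z 0.006..0.377 lat -0.458..-0.412
along 0.220 z 0.005..0.383 lat -0.458..-0.407
along 0.232 z 0.005..0.012 lat -0.458..-0.435
along 0.244 z 0.005..0.011 lat -0.458..-0.431
along 0.256 z 0.005..0.010 lat -0.458..-0.434
along 0.268 z 0.004..0.011 lat -0.458..-0.419
along 0.280 z 0.004..0.011 lat -0.458..-0.372
along 0.292 z 0.004..0.009 lat -0.458..-0.371
along 0.304 z 0.004..0.010 lat -0.458..-0.371
along 0.316 z 0.004..0.010 lat -0.458..-0.371
along 0.328 z 0.005..0.034 lat -0.457..-0.371
```

View pics/g5.png

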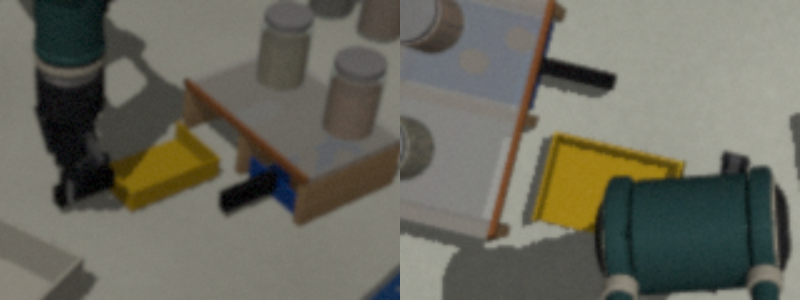

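```bash
cat >> m.py <<'E'
e2=np.array([-.9715,.237])
k=(s>s.max()-.06)&(s<s.max()-.018)&(l<l.max()-.006)&(l>l.min()+.006)
A=np.c_[s[k]-s[k].mean(),l[k]-l[k].mean(),np.ones(k.sum())]; print("n",k.sum(),"slope along,lat,z",np.linalg.lstsq(A,Q[k,2],rcond=None)[0].round(4),"far",s.max())
for lo in np.arange(-.46,-.37,.015):
    j=k&(l>=lo)&(l<lo+.015)
    if j.any(): print(round(lo,3),np.median(Q[j,2]).round(4))
E
python3 m.py | tail -8; python3 d.py 0.4759 0.2123 0.0172 -13.7 0
```

```text
along 0.330 z 0.005..0.034 lat -0.457..-0.372
n 483 slope along,lat,z [-0.0053 -0.0033  0.0075] far 0.3379886645441841
-0.46 0.0077
-0.445 0.0076
-0.43 0.0077
-0.415 0.0077
-0.4 0.0075
-0.385 0.0066
t 11.4667 pos [0.4431 0.0518 0.0219] q [ 0.06  0.07  2.26 -0.    0.8   0.31] F [ 0.4  0.9 -2.5] w 13.6 g 116.0
shift (scale .1m) [ 1.637 -0.065  0.044] turn (scale .5) [ 0.009  0.004 -0.003]
```

{"op": "play_rows", "data": {"moves": [[[0,0,0,0,-0.03,0,10],[0.009,0.003,-0.003,0,-0.035,0,10],[0,0,0,0,0,0.02,10],[0,0,0,0,0,0.018,10],[0,0,0,0,0,0,10]]]}}

```text
time: 11.88
tool_pos: [0.4354, 0.0532, 0.0174]
tcp_rot: [-2.469, -1.94, 0.005]
wrist_force: [-4.4, -1.1, 9.0]
width: 0.157
grip_force: 117.8
```

```bash
python3 m.py | tail -8; python3 d.py 0.4759 0.2123 0.0172 -13.7 0
```

```text
along 0.333 z 0.003..0.033 lat -0.448..-0.363
n 497 slope along,lat,z [-0.0151  0.      0.0044] far 0.33788442610182373
-0.445 0.0044
-0.43 0.0046
-0.415 0.004
-0.4 0.0048
-0.385 0.0045
-0.37 0.0054
t 11.9333 pos [0.4354 0.0532 0.0174] q [ 0.07  0.07  2.28 -0.    0.8   0.31] F [-3.6 -1.7  8. ] w 13.3 g 117.7
shift (scale .1m) [ 1.641e+00  1.700e-02 -1.000e-03] turn (scale .5) [-0.007  0.003  0.   ]
```

{"op": "play_rows", "data": {"moves": [[[0,0,0,0,0,-0.008,10],[0,0,0,0.04,0.02,0,10],[0,0,0,0.1,0,0,10],[0,0,0,0.1,0,0,10],[0,0,0,0,0,0,10]]]}}

```text
time: 12.35
tool_pos: [0.4445, 0.0779, 0.0178]
tcp_rot: [-2.47, -1.941, 0.001]
wrist_force: [-0.0, 0.5, -1.4]
width: 0.157
grip_force: 116.2
```

```bash
python3 m.py | tail -8; python3 d.py 0.4759 0.2123 0.0172 -13.7 0
```

```text
along 0.357 z 0.002..0.031 lat -0.453..-0.366
n 406 slope along,lat,z [-0.0015  0.0028  0.0038] far 0.36423286456870513
-0.46 0.0034
-0.445 0.0038
-0.43 0.0038
-0.415 0.0043
-0.4 0.0034
-0.385 0.0039
t 12.4 pos [0.4442 0.0774 0.0177] q [0.12 0.09 2.25 0.   0.8  0.36] F [ 0.8  0.3 -0.1] w 13.3 g 116.2
shift (scale .1m) [ 1.386 -0.01   0.004] turn (scale .5) [-0.003  0.001  0.002]
```

{"op": "play_rows", "data": {"moves": [[[0,0,0,0.1,-0.005,0,10],[0,0,0,0.15,-0.005,0,10],[0,0,0,0.15,0,0,10],[0,0,0,0.1,0,0,10],[0,0,0,0,0,0,10]]]}}

```text
time: 12.82
tool_pos: [0.455, 0.1267, 0.0177]
tcp_rot: [-2.469, -1.942, 0.002]
wrist_force: [0.3, 0.0, -1.7]
width: 0.157
grip_force: 116.2
```

```bash
python3 d.py 0.4759 0.2123 0.0172 -13.7 0
```

```text
t 12.8167 pos [0.455  0.1267 0.0177] q [0.22 0.13 2.21 0.   0.8  0.46] F [ 0.3  0.  -1.7] w 13.4 g 116.2
shift (scale .1m) [0.881 0.001 0.005] turn (scale .5) [-0.003  0.     0.002]
```

{"op": "play_rows", "data": {"moves": [[[0,0,0,0.1,0,0,10],[0,0,0,0.15,0,0,10],[0,0,0,0.15,0,0,10],[0,0,0,0.15,0,0,10],[0,0,0,0.1,0,0,10]]]}}

```text
time: 13.23
tool_pos: [0.4699, 0.1885, 0.0176]
tcp_rot: [-2.47, -1.94, 0.004]
wrist_force: [-0.5, -3.4, 5.4]
width: 0.159
grip_force: 117.0
```

{"op": "play_rows", "data": {"moves": [[[0,0,0,0.1,0,0,10],[0,0,0,0.06,0,0,10],[0,0,0,0.04,0,0,10],[0,0,0,0,0,0,10],[0,0,0,0,0,0,10]]]}}

```text
time: 13.65
tool_pos: [0.4748, 0.2082, 0.0176]
tcp_rot: [-2.47, -1.939, 0.001]
wrist_force: [-0.1, 1.8, 2.4]
width: 0.155
grip_force: 116.6
```

```bash
python3 d.py 0.4759 0.2123 0.0172 -13.7 0
```

```text
t 13.65 pos [0.4748 0.2082 0.0176] q [0.36 0.21 2.11 0.   0.82 0.6 ] F [-0.1  1.8  2.4] w 13.3 g 116.6
shift (scale .1m) [0.043 0.001 0.004] turn (scale .5) [-0.003 -0.    -0.001]
```

{"op": "play_rows", "data": {"moves": [[[0,0,0,0.02,0,0,10],[0,0,0,0.015,0,0,10],[0,0,0,0.01,0,0,10],[0,0,0,0,0,0,10],[0,0,0,0,0,0,10]]]}}

```text
time: 14.07
tool_pos: [0.4753, 0.2111, 0.0176]
tcp_rot: [-2.471, -1.94, 0.005]
wrist_force: [-1.4, -4.3, 5.4]
width: 0.157
grip_force: 117.2
```

```bash
python3 d.py 0.4759 0.2123 0.0172 -13.7 0
```

```text
t 14.0667 pos [0.4753 0.2111 0.0176] q [ 0.37  0.21  2.11 -0.    0.82  0.61] F [-1.4 -4.3  5.4] w 13.4 g 117.2
shift (scale .1m) [0.013 0.003 0.004] turn (scale .5) [-0.005  0.005 -0.001]
```

{"op": "play_rows", "data": {"moves": [[[0,0,0,0,0,-0.005,10],[0,0,0,0.015,0,0,10],[0,0,0,0.01,0,0,10],[0,0,0,0,0,0,10]]]}}

```text
time: 14.4
tool_pos: [0.4756, 0.2141, 0.0176]
tcp_rot: [-2.47, -1.939, 0.005]
wrist_force: [-0.4, -3.3, 3.1]
width: 0.155
grip_force: 116.7
```

```bash
python3 d.py 0.4759 0.2123 0.0172 -13.7 0
```

```text
t 14.4 pos [0.4756 0.2141 0.0176] q [0.38 0.21 2.11 0.   0.82 0.61] F [-0.4 -3.3  3.1] w 13.3 g 116.7
shift (scale .1m) [-0.017  0.007  0.004] turn (scale .5) [-0.006  0.004 -0.001]
```

{"op": "play_rows", "data": {"moves": [[[0,0,0,0,0,0,16],[0,0,0,0,0,0,20],[0,0,0,0,0,0,35],[0,0,0,0,0,0,50],[0,0,0,0,0,0,50]]], "newtons": 20}}

```text
time: 14.82
tool_pos: [0.4758, 0.2144, 0.0177]
tcp_rot: [-2.47, -1.94, 0.004]
wrist_force: [-0.2, -0.2, -0.2]
width: 0.583
grip_force: 0.0
```

{"op": "play_rows", "data": {"moves": [[[0,0,0,0,0,-0.1,50],[0,0,0,0,0,-0.2,50],[0,0,0,0,0,-0.3,50],[0,0,0,0,0,-0.3,50],[0,0,0,0,0,-0.3,50]]]}}

```text
time: 15.23
tool_pos: [0.4759, 0.2143, 0.1396]
tcp_rot: [-2.47, -1.94, 0.004]
wrist_force: [0.7, -0.6, 0.3]
width: 0.586
grip_force: 0.0
```

{"op": "play_rows", "data": {"moves": [[[0,0,0,-0.3,0,-0.1,50],[0,0,0,-0.4,0,0,50],[0,0,0,-0.4,0,0,50],[0,0,0,-0.4,0,0,50],[0,0,0,-0.3,0,0,50]]]}}

```text
time: 15.65
tool_pos: [0.4326, 0.0375, 0.1491]
tcp_rot: [2.47, 1.941, -0.004]
wrist_force: [0.6, -0.7, -0.8]
width: 0.583
grip_force: 0.0
```

Run:
```python
from workcell import vision
from h import *
im=[]
for n in("top","scene"):
    c=vision.read_camera(n); np.savez(n+"1.npz",**c); P=cloud(c); I=c["image"].astype(int); b=(110,170,430,310) if n=="top" else (150,100,470,340)
    im.append(cv2.resize(c["image"][b[1]:b[3],b[0]:b[2],::-1],(400,300)))
    o=dict(np.load(n+"0.npz"))
    for tag,q in(("before",o),("after",c)):
        X=cloud(q); J=q["image"].astype(int)
        for nm,x,y in(("yel",.475,.225),("blue",.583,.199)):
            m=(J.max(-1)<48)&(abs(X[...,2]-.038)<.008)&(abs(X[...,0]-x)<.03)&(abs(X[...,1]-y)<.05); print(n,tag,nm,m.sum(),rect(X[m]))
        m=(abs(X[...,2]-.065)<.008)&(abs(X[...,0]-.5)<.12)&(abs(X[...,1]+.16)<.14)
        print(n,tag,"tub",rect(X[m]))
cv2.imwrite("pics/g6.png",np.hstack(im))
```

```text
top before yel 179 [475.  224.7  72.1  14.9  75.9]
top before blue 167 [583.6 198.6  72.1  13.8  76.4]
top before tub [ 500.1 -160.9  150.1  210.9   10. ]
top after yel 174 [475.3 225.9  71.2  14.2  76.5]
top after blue 164 [583.1 198.   71.5  13.5  75.8]
top after tub [ 500.  -160.7  150.4  210.5   10. ]
scene before yel 153 [480.8 226.1  79.3  19.1  75.1]
scene before blue 180 [588.2 200.2  78.2  18.3  74.9]
scene before tub [ 502.4 -160.3  153.1  213.3   10.1]
scene after yel 154 [481.4 226.8  78.5  15.9  75.9]
scene after blue 181 [589.2 200.5  80.4  19.3  76.5]
scene after tub [ 501.7 -160.6  154.1  211.7   10. ]
```

View pics/g6.png

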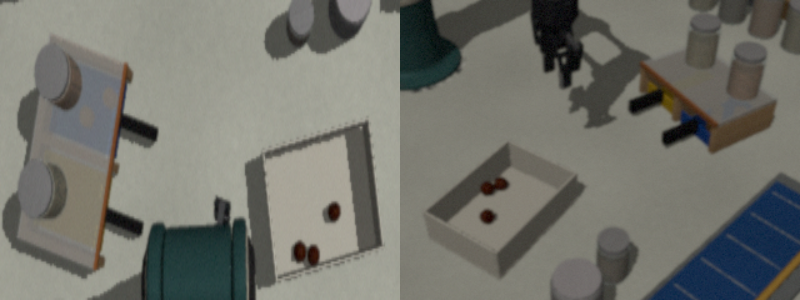

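The yellow tray is back home, within about 1 mm of where it started. The tub and blue tray haven't moved, and all three chestnuts are in the tub. I'm handing the job in.

```bash
python3 -c "
from workcell import bot
print(bot.finish_job())"
```

```text
the job is handed in; nothing more can be done
None
```

The job is handed in at about 16 s of the 54 s: all three chestnuts are in the tub, the empty yellow tray is home within about 1 mm of its start, and the blue tray and tub measured unmoved.

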